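# Open the guard gate of an indexing table and hold it wide

### The job

Open the guard gate of the small turntable station: squeeze the catch with the two round pins fully together first, then the catch with the two flat plates. Then take the gate's black handle post, swing the gate past its detent until it is wide open, close to its stop, and finish while still holding it there, because its spring pulls it back. Leave the jar, the screwdriver and the bracket where they are.

Things in the scene. Friction and masses are not known exactly. Their poses are not given: they have to be found in the camera images.
- gate_hinge (a point): Fixed point on the gate's vertical hinge line, 135 mm above the bench (level with the handle's grip). Its axes are the station's: z up; +y along the shut gate from its free end to the hinge; -x the side to which the gate opens, roughly towards the robot. A sprung ball beside the hinge (+y side) is the detent.
- gate_end (a point): Middle of the gate's free end, on top, 73 mm above the bench. The gate is a low aluminium frame, 12 mm thick, 208 mm from hinge to free end; four lugs on it reach 106 mm above the bench. It sweeps 210 mm around the hinge on the -x side. Behind it (+x) stands a turntable, 95 mm high (its edge fingers 117 mm). Axes turn with the gate.
- gate (a joint): Gate angle, rad: 0 shut, grows as it opens, clockwise seen from above; stop at 1.5. A spring pulls it shut (0.1 N m shut, 0.27 wide open). From about 0.35 to 0.85 it rides over the detent, which adds up to about 0.4 N m; let go beyond it, the gate swings back to about 0.8. The catches block it (under 0.1 rad of play) until both are squeezed in.
- gate_post: The gate's handle: upright round black post, 18 mm diameter, carried by the gate and free to spin on its own axis. Origin on its axis, 135 mm above the bench; the post reaches 30 mm above the origin and is free for 55 mm below. Gate shut, it stands 55 mm before the gate (-x) and 100 mm from the hinge along -y, 114 mm from the hinge line. Grip it from above.
- round_catch_mid (a point): Catch with two upright round steel pins, 16 mm diameter, as tabs. Point half-way between them, 132 mm above the bench; tabs reach 20 mm above and are free 25 mm below it. Station's axes: tabs stand apart along y, 48 mm over the outsides as found, 30 squeezed. Stand fixed behind the gate. One catch is 50, the other 150 mm along the gate from the hinge; which varies.
- round_catch_left (a joint): Travel of the +y tab of this catch towards the middle, m: 0 as found, 0.009 fully in. Takes about 5 N to move and stays where it is pushed (friction, no spring). Its hook frees the gate from about 0.006.
- round_catch_right (a joint): Travel of the -y tab of this catch towards the middle, m: 0 as found, 0.009 fully in. Takes about 5 N to move and stays where it is pushed (friction, no spring). Its hook frees the gate from about 0.006.
- flat_catch_mid (a point): Catch with two flat upright steel plates, 34 mm along x, 6 mm thick, as tabs. Point half-way between them, 132 mm above the bench; tabs reach 20 mm above and are free 25 mm below it. Station's axes: tabs stand apart along y, 48 mm over the outsides as found, 30 squeezed. Stand fixed behind the gate. One catch is 50, the other 150 mm along the gate from the hinge; which varies.
- flat_catch_left (a joint): Travel of the +y tab of this catch towards the middle, m: 0 as found, 0.009 fully in. Takes about 5 N to move and stays where it is pushed (friction, no spring). Its hook frees the gate from about 0.006.
- flat_catch_right (a joint): Travel of the -y tab of this catch towards the middle, m: 0 as found, 0.009 fully in. Takes about 5 N to move and stays where it is pushed (friction, no spring). Its hook frees the gate from about 0.006.
- screw_jar_mid (a point): Bystander: small pale translucent jar with a grey cap, 54 mm diameter, 75 mm high, loose; point at its centre, 37 mm up.
- screwdriver_grip (a point): Bystander: screwdriver lying loose; point at the middle of its handle.
- angle_bracket_mid (a point): Bystander: loose aluminium angle bracket, 50 x 40 x 56 mm; point 20 mm above its underside.

How it is judged:
On the way, in this order (a step that is already met when the one before it is completed fails the run):
1. the round-pin catch is squeezed in while the flat-plate catch is not yet (value of joint each of round_catch_left, round_catch_right above 0.006 m), for 0.1 s.
2. then the flat-plate catch is squeezed in (value of joint each of flat_catch_left, flat_catch_right above 0.006 m), for 0.1 s.
3. then the gate is past its detent (value of joint gate above 0.95 rad), for 0.1 s.
At the end, for the whole second after the job is handed in: The gate stands still at 1.2 rad or more (stop at 1.5), held there by the fingers on its handle post (over 1 N), and both catches are still squeezed in (each tab 6 mm or more) (all of step 1 and all of step 2 and value of joint gate above 1.2 rad and velocity of joint gate between -0.1 and 0.1 rad/s and contact force between the fingers and gate_post above 1 N); the arm keeps its last pose, push and grip.
It fails at once if the jar is moved more than 20 mm (distance of screw_jar_mid from where it was at the start of the episode above 0.02 m).
It fails at once if the screwdriver is moved more than 20 mm (distance of screwdriver_grip from where it was at the start of the episode above 0.02 m).
It fails at once if the bracket is moved more than 20 mm (distance of angle_bracket_mid from where it was at the start of the episode above 0.02 m).
It also fails if it takes over 58 s, if anything falls off the work surface, if the arm or the gripper's body presses on something with over 40 N, if the wrist force passes 120 N, or if a joint passes its speed limit or range.

### The arm

A 7-joint arm with a two-finger parallel gripper is mounted at the origin on the work surface. World frame = base frame: x ahead of the robot, y to its left, z up, the work surface at z = 0. Lengths are in m, angles in rad, forces in N, time in s.
With the tool pointing down it reaches from about 0.35 to 0.775 m from the base axis. Payload 3.1 kg.
Tool frame: the origin (TCP) lies midway between the tips of the shut fingers; the grasp point (between the pads) lies 19 mm behind it; x points along the fingers, y is the direction in which the jaws open and shut, and the axes are right-handed (so a half turn about x gives the same grasp; the last joint's range is limited). The gripper opens to 85 mm and grips with 20 to 120 N. Pads are 22 mm wide; open, the fingers measure 114 mm over their backs; the gripper's body (76 mm by 85 mm) begins 54 mm behind the grasp point. The pads swing forward as they close: fully open they stand 13 mm farther back than shut.
Start: joints at [1.116, 0.311, 0.014, 1.512, -0.004, 1.319, -0.027], TCP at [0.221, -0.504, 0.231] pointing down, gripper open.
Joint ranges: [-2.7, 2.7], [-0.3, 1.91], [-1.27, 1.3], [0.12, 2.57], [-1.44, 4.58], [0.2, 2.03], [-3.05, 3.05]. Speed limits (rad/s): [2.79, 2.79, 3.14, 3.14, 3.14, 3.14, 3.14].

### API

Orientations are given as a 3x3 rotation matrix whose columns are the frame's x, y, z axes.
In Python, from workcell import bot, read_camera, job gives the robot as it stands.
- The arm moves only by the tool apply_moves, never from a script. Its argument "deltas" is one flat list of numbers, 5 for each row, row after row: the opening, from 0 (shut) to 1 (fully open), then the shift along the tool's x, y, z in cm, then the turn about the tool's x in rad. In form: [jaw, x, y, z, spin, jaw, x, y, z, spin, ...]. A call has 1 to 10 rows; each row is the pose to reach, as a shift and turn from the pose commanded when the call began, along the tool's axes at that moment; what a row does not reach only later rows make up. A row lasts 1/8 s, in which the tool goes at most 62.5 mm and 10.7 degrees, less where a joint would pass 70% of its speed; a pose out of reach is approached as far as the arm can. A call with a gripper value outside its range is refused whole. The fingers move at their own pace and stop on an object; "newtons" is the grip in N (left out, the last holds). Time passes only in rows, so rows that repeat a pose let the fingers close. It gives the time, the measured TCP pose, the force and the opening at its end, in the units of the state.
- bot.sense(): the state, without advancing time (a new reading comes with each control period).
- read_camera(name): name is "scene" or "top"; returns a dict with "frame" (400x640x3 uint8, blue, green, red), "range_z" (400x640 float32, m along the optical axis (not along the pixel's ray), 0 where there is no reading), "mtx" (3x3 intrinsics, pixels), "R" (3x3) and "t" (3): a world point X has camera coordinates R X + t. Camera axes: x right, y down, z forward; pixel columns grow to the right and rows downward; lengths in m; the calibration is good to about 2 mm. A picture is of the moment at which its call begins.
- job.close_job(): hands the job in, once; it reports no verdict.
The state is a dict: "time_s": time; "joint_positions": joint angles; "qvel": joint speeds; "effort": joint torques, N m; "eef_pos": TCP position; "tcp_rot": TCP orientation; "contact_force": force on the tool from outside, world axes, zero at the start; "torque": the same for the moment, N m; "finger_gap": finger opening in m.
Only numpy, scipy, OpenCV 4.12 (cv2) and the standard library are available. Lean on these libraries where they do the work, as an engineer would, in place of code of your own. Each camera call takes 0.05 s, during which the arm holds its last target. There are 200 camera calls.

## Working session

There is one attempt and no reset: what is moved stays moved. The work goes in short steps, Python scripts to look and compute and a tool call to move; the robot and the scene stay as the last step left them, time stands still between calls to the robot, and variables do not carry over. Pictures are saved under pics/ and viewed, about 8 in all and at most 12, crops included, and the job is handed in when it is done.

Besides the shell and the picture viewer there is one more tool, called after ">>>" by a JSON object that holds its "api" and its "payload". apply_moves: Moves the arm, as the interface text tells. Its arguments: {"type":"object","properties":{"deltas":{"type":"array"},"newtons":{"type":"number"}},"required":["deltas"]}

```bash
mkdir -p pics; ls
python3 - <<'E'
from workcell import bot, read_camera
import cv2, numpy as np
s=bot.sense(); print({k:np.round(v,3).tolist() for k,v in s.items()})
for n in("scene","top"):
    c=read_camera(n); cv2.imwrite(f"pics/{n}0.png",c["frame"]); np.savez(f"{n}0.npz",**c)
    print(n,c["mtx"].tolist(),np.round(-c["R"].T@c["t"],3),np.round(c["R"],2).tolist())
E
```

```text
pics
{'time_s': 0.0, 'joint_positions': [1.116, 0.312, 0.014, 1.513, -0.004, 1.319, -0.027], 'qvel': [-0.001, 0.0, -0.0, -0.002, 0.0, 0.001, 0.001], 'effort': [0.0, -37.991, 0.146, -23.06, 0.012, 0.014, -0.0], 'eef_pos': [0.22, -0.503, 0.23], 'tcp_rot': [[-0.001, 0.401, -0.916], [0.002, -0.916, -0.401], [-1.0, -0.002, 0.0]], 'contact_force': [0.042, 0.45, -0.136], 'torque': [0.019, 0.028, 0.014], 'finger_gap': 0.085}
scene [[398.3831593151589, 0.0, 318.587117892498], [0.0, 398.3831593151589, 197.9633251589729], [0.0, 0.0, 1.0]] [ 1.334 -0.077  0.76 ] [[0.23, 0.97, -0.0], [0.65, -0.15, -0.75], [-0.73, 0.17, -0.66]]
top [[418.3880914388477, 0.0, 315.7362687601468], [0.0, 418.3880914388477, 199.39369511275663], [0.0, 0.0, 1.0]] [0.445 0.079 1.013] [[0.01, -1.0, 0.02], [-0.99, -0.01, -0.14], [0.14, -0.02, -0.99]]
```

View pics/scene0.png

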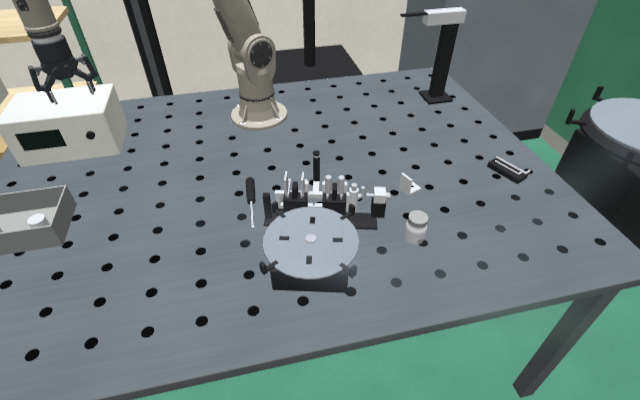

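View pics/top0.png

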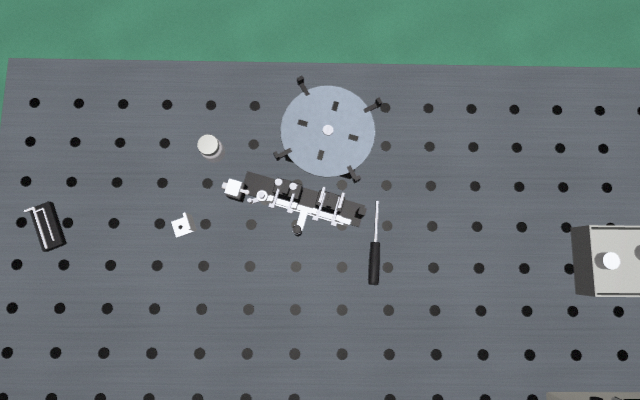

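The scene view shows the turntable at (310,240), with the gate at (320,190) on its robot side. In the top view the hinge is near (262,196), the gate runs to (350,222) and the post is at (297,230). The screwdriver is near (375,245), the jar at (208,146) and the bracket at (182,226). I'll enlarge the station next.

Run:
```python
import cv2,numpy as np
im=cv2.imread("pics/top0.png")[165:245,220:380]
cv2.imwrite("pics/topc.png",cv2.resize(im,None,fx=5,fy=5,interpolation=cv2.INTER_CUBIC))
c=np.load("top0.npz");Z=c["range_z"]
# height map -> world points
v,u=np.mgrid[0:400,0:640]
P=np.stack([(u-c["mtx"][0,2])/c["mtx"][0,0]*Z,(v-c["mtx"][1,2])/c["mtx"][1,1]*Z,Z],-1)
W=(P-c["t"])@c["R"]; np.save("W.npy",W)
m=(W[...,2]>.12)&(Z>0)
n,l,st,ce=cv2.connectedComponentsWithStats(m[165:245,220:380].astype(np.uint8))
for i in range(1,n):
    w=W[165:245,220:380][l==i]; print(ce[i]+[220,165],st[i,4],w.mean(0).round(4),w[:,2].max().round(3))
```

```text
[285.61235955 185.47752809] 178 [0.6009 0.1288 0.1382] 0.155
[321.09090909 195.41818182] 55 [0.5788 0.0538 0.1486] 0.155
[330.23076923 199.06153846] 65 [0.5753 0.0332 0.1216] 0.124
[340.18333333 200.91666667] 60 [0.5678 0.0138 0.1478] 0.155
[296.36111111 229.52777778] 72 [0.5062 0.104  0.1612] 0.167
```

View pics/topc.png

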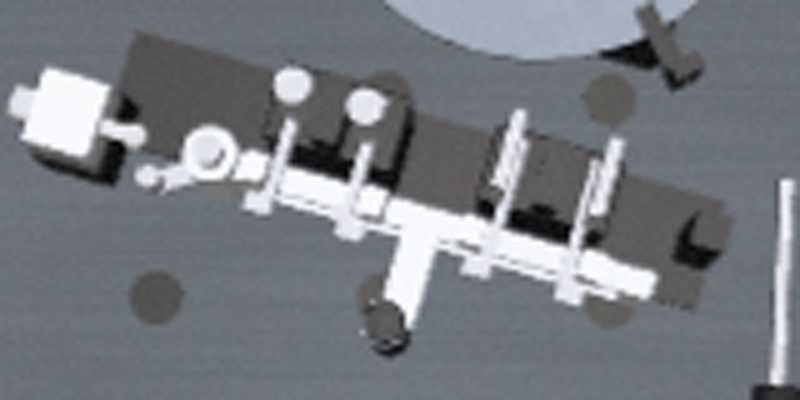

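The crop shows the round pins at crop (292,85) and (366,105), nearer the hinge. The plates are at (512,155) and (605,175), and the post at (387,325). Next I'll compute the geometry.

Run:
```python
import cv2,numpy as np
W=np.load("W.npy");c=np.load("top0.npz")
sub=W[165:245,220:380]
m=(sub[...,2]>.143)
n,l,st,ce=cv2.connectedComponentsWithStats(m.astype(np.uint8),connectivity=4)
for i in range(1,n):
    if st[i,4]<8: continue
    w=sub[l==i]; mm=(w.max(0)+w.min(0))/2; print(ce[i]+[220,165],st[i,4],np.median(w,0).round(4),w.mean(0).round(4),mm.round(4))
    if st[i,4]>30:
        d=w[:,:2]-w[:,:2].mean(0); e=np.linalg.svd(d,full_matrices=False)[2][0]; print("   dir",np.degrees(np.arctan2(e[1],e[0])))
def px(u,v,z):
    d=c["R"].T@np.array([(u-c["mtx"][0,2])/c["mtx"][0,0],(v-c["mtx"][1,2])/c["mtx"][1,1],1]); o=-c["R"].T@c["t"]
    return (o+d*(z-o[2])/d[2]).round(4)
f=lambda x,y,z:px(220+(x+.5)/5-.5,165+(y+.5)/5-.5,z)
print("pins",f(292,85,.152),f(366,105,.152),"post",f(384,322,.165),"hingecap",f(208,152,.09),"gate end",f(655,283,.073))
print("plates", f(520,112,.152),f(500,185,.152),f(617,141,.152),f(598,212,.152))
for nme,b in (("jar",(130,165,190,230)),("brk",(205,245,165,200)),("scr",(195,290,362,385))):
    s=W[b[0]:b[1],b[2]:b[3]]; k=s[...,2]>.012; print(nme,s[k].min(0).round(3),s[k].max(0).round(3))
```

```text
[278. 182.] 45 [0.6059 0.1441 0.1502] [0.606  0.1442 0.1502] [0.6061 0.1443 0.149 ]
   dir -55.90308300664568
[292.52083333 186.29166667] 48 [0.5976 0.1137 0.1509] [0.5972 0.1137 0.1505] [0.5976 0.1138 0.1492]
   dir -104.65647736130458
[321.25 194.5 ] 48 [0.5803 0.054  0.1514] [0.5804 0.0535 0.1513] [0.5806 0.054  0.1503]
   dir 164.16682057271018
[340.65306122 200.02040816] 49 [0.5689 0.0124 0.1513] [0.5692 0.013  0.1514] [0.5695 0.0123 0.1518]
   dir 164.61692114180676
[296.29850746 229.20895522] 67 [0.5069 0.1046 0.164 ] [0.5067 0.104  0.1634] [0.5073 0.1046 0.1619]
   dir -170.97484636577036
pins [0.6065 0.1441 0.152 ] [0.5984 0.1131 0.152 ] post [0.507  0.1038 0.165 ] hingecap [0.5874 0.1855 0.09  ] gate end [ 0.5325 -0.0154  0.073 ]
plates [0.5962 0.0488 0.152 ] [0.5653 0.0569 0.152 ] [0.5844 0.0082 0.152 ] [0.5544 0.0161 0.152 ]
jar [0.445 0.079 0.012] [0.731 0.339 1.013]
brk [0.445 0.079 0.012] [0.552 0.369 1.013]
scr [ 0.391 -0.089  0.012] [0.588 0.079 1.013]
```

```bash
cat > h.py <<'E'
from workcell import bot, read_camera
import numpy as np
Y=np.array([.273,.962,0]);X=np.array([.962,-.273,0])
RM=np.array([.6022,.1288,.132]);FM=np.array([.575,.0332,.132]);POST=np.array([.507,.104,.135]);H=np.array([.5872,.1852,.135])
def delta(p,yvec=-Y):
    s=bot.sense();R=s["tcp_rot"];d=R.T@(np.array(p)-s["eef_pos"])*100
    yl=R.T@yvec;print("cm",d.round(2),"spin",np.arctan2(yl[2],yl[1]).round(3),"tcp",s["eef_pos"].round(4),"F",s["contact_force"].round(1),"gap",s["finger_gap"].round(4),"q",s["joint_positions"].round(2),"t",s["time_s"])
E
python3 -c "
from h import *
delta([.6022,.1288,.23])"
```

```text
Traceback (most recent call last):
  File "h.py", line 7, in delta
    yl=R.T@yvec;print("cm",d.round(2),"spin",np.arctan2(yl[2],yl[1]).round(3),"tcp",s["eef_pos"].round(4),"F",s["contact_force"].round(1),"gap",s["finger_gap"].round(4),"q",s["joint_positions"].round(2),"t",s["time_s"])
                                                                                                                                                ^^^^^^^^^^^^^^^^^^^^^
AttributeError: 'float' object has no attribute 'round'
```

>>> {"api": "apply_moves", "payload": {"deltas": [1,0,-34,-48,0.688,1,0,-34,-48,0.688,1,0,-34,-48,0.688,1,0,-34,-48,0.688,1,0,-34,-48,0.688,1,0,-34,-48,0.688,1,0,-34,-48,0.688,1,0,-34,-48,0.688,1,0,-34,-48,0.688,1,0,-34,-48,0.688]}}

```text
time_s: 1.35
eef_pos: [0.5244, 0.003, 0.2309]
tcp_rot: [[-0.001, -0.27, -0.963], [0.001, -0.963, 0.27], [-1.0, -0.001, 0.001]]
contact_force: [0.5, -0.6, 0.2]
finger_gap: 0.0853
```

```bash
python3 -c "
from h import *
delta([.6022,.1288,.23])"
```

```text
Traceback (most recent call last):
  File "h.py", line 7, in delta
    yl=R.T@yvec;print("cm",d.round(2),"spin",np.arctan2(yl[2],yl[1]).round(3),"tcp",s["eef_pos"].round(4),"F",s["contact_force"].round(1),"gap",s["finger_gap"].round(4),"q",s["joint_positions"].round(2),"t",s["time_s"])
                                                                                                                                                ^^^^^^^^^^^^^^^^^^^^^
AttributeError: 'float' object has no attribute 'round'
```

```bash
sed -i 's/s\["finger_gap"\].round(4)/round(float(s["finger_gap"]),4)/' h.py; python3 -c "
from h import *
delta([.6022,.1288,.23])"
```

```text
cm [  0.09 -14.21  -4.09] spin 0.003 tcp [0.5244 0.003  0.2309] F [ 0.5 -0.6  0.2] gap 0.0853 q [ 0.24  0.28 -0.35  1.57  0.1   1.31 -1.97] t 1.35
```

>>> {"api": "apply_moves", "payload": {"deltas": [1,0,-14.2,-4.1,0,1,0,-14.2,-4.1,0,1,0,-14.2,-4.1,0,1,3,-14.2,-4.1,0,1,3,-14.2,-4.1,0,1,3,-14.2,-4.1,0]}}

```text
time_s: 2.1
eef_pos: [0.6021, 0.1251, 0.2017]
tcp_rot: [[0.0, -0.273, -0.962], [-0.0, -0.962, 0.273], [-1.0, 0.0, -0.0]]
contact_force: [0.3, -0.5, 0.4]
finger_gap: 0.0855
```

Run:
```python
from h import *
import cv2
delta([.6022,.1288,.122])
a=read_camera("top")["frame"][130:250,200:380]; b=read_camera("scene")["frame"][120:240,230:410]
cv2.imwrite("pics/r1.png",np.vstack([cv2.resize(i,(450,300),interpolation=cv2.INTER_CUBIC) for i in(a,b)]))
```

```text
cm [ 7.97 -0.36  0.09] spin 0.0 tcp [0.6021 0.1251 0.2017] F [ 0.3 -0.5  0.4] gap 0.0855 q [ 0.02  0.49 -0.38  1.36  0.18  1.33 -2.21] t 2.1
```

View pics/r1.png

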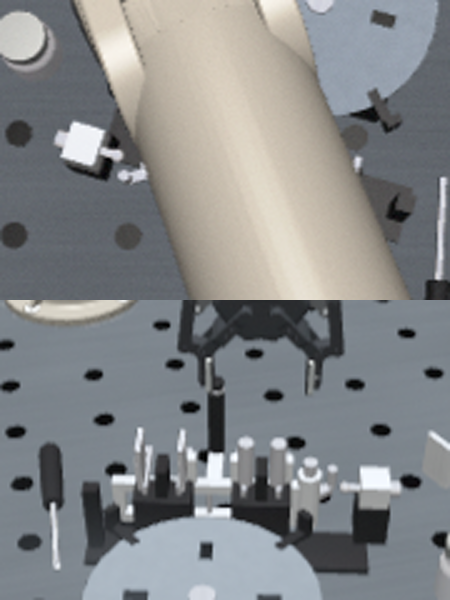

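The arm hides the catch in the top view. In the scene half, the open fingers at (208,375) and (312,375) straddle the two pins at (246,460) and (278,460), with clearance to the neighbours. I'll go down.

>>> {"api": "apply_moves", "payload": {"deltas": [1,3,0,0,0,1,5,0,0,0,1,7.0,0,0,0,1,7.8,0,0,0,1,7.8,0,0,0,1,7.8,0,0,0], "newtons": 40}}

```text
time_s: 2.95
eef_pos: [0.6029, 0.126, 0.1247]
tcp_rot: [[0.002, -0.272, -0.962], [0.001, -0.962, 0.272], [-1.0, -0.001, -0.002]]
contact_force: [-0.7, -0.3, -0.8]
finger_gap: 0.0855
```

Run:
```python
from h import *
import cv2
delta([.6022,.1288,.122])
b=read_camera("scene")["frame"][120:240,230:410]
cv2.imwrite("pics/r2.png",cv2.resize(b,(720,480),interpolation=cv2.INTER_CUBIC))
```

```text
cm [ 0.27 -0.26  0.14] spin 0.001 tcp [0.6029 0.126  0.1247] F [-0.7 -0.3 -0.8] gap 0.0855 q [ 0.01  0.55 -0.37  1.47  0.21  1.16 -2.24] t 2.95
```

View pics/r2.png

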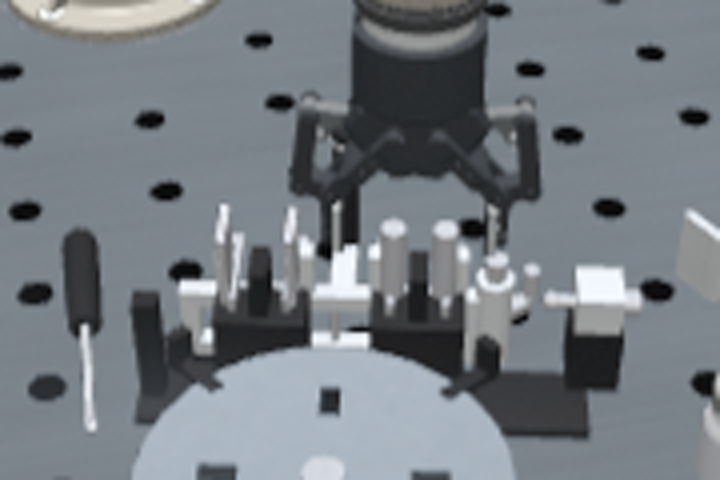

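The fingers at (337,240) and (495,235) straddle the pins at (393,250) and (446,250). I'll go 6 mm lower and close.

>>> {"api": "apply_moves", "payload": {"deltas": [1,0.6,-0.2,0.1,0,0.5,0.6,-0.2,0.1,0,0.2,0.6,-0.2,0.1,0,0.2,0.6,-0.2,0.1,0,0.2,0.6,-0.2,0.1,0,0.2,0.6,-0.2,0.1,0,0.2,0.6,-0.2,0.1,0,0.2,0.6,-0.2,0.1,0], "newtons": 50}}

```text
time_s: 4.0
eef_pos: [0.6024, 0.1298, 0.12]
tcp_rot: [[0.003, -0.271, -0.963], [0.002, -0.963, 0.271], [-1.0, -0.003, -0.002]]
contact_force: [-1.8, 1.8, 9.9]
finger_gap: 0.0256
```

Run:
```python
from h import *
import cv2
delta([.6022,.1288,.122])
b=read_camera("scene")["frame"][155:235,270:390]
cv2.imwrite("pics/r3.png",cv2.resize(b,(720,480),interpolation=cv2.INTER_CUBIC))
```

```text
cm [-0.2   0.1  -0.01] spin 0.002 tcp [0.6024 0.1298 0.12  ] F [-1.8  1.8  9.9] gap 0.0256 q [ 0.01  0.55 -0.37  1.47  0.21  1.15 -2.24] t 4.0
```

View pics/r3.png

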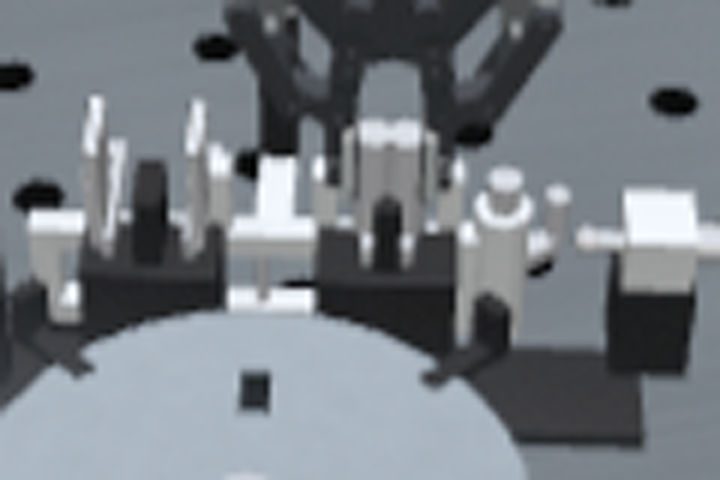

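The pins now stand almost touching at (374,175) and (404,175), so they are fully in and spaced as 30 mm over the outsides requires. The plates at (92,170) and (195,170) are still apart. I'll open, rise and shift to the flat catch.

>>> {"api": "apply_moves", "payload": {"deltas": [1,0,0,0,0,1,0,0,0,0,1,0,0,0,0,1,-4,0,0,0,1,-8,0,0,0,1,-8,5,0,0,1,-8,10,0,0,1,-8,10,0,0,1,-8,10,0,0]}}

```text
time_s: 5.18
eef_pos: [0.5743, 0.032, 0.1972]
tcp_rot: [[-0.0, -0.272, -0.962], [0.001, -0.962, 0.272], [-1.0, -0.001, 0.0]]
contact_force: [-0.5, 0.1, -0.9]
finger_gap: 0.0852
```

Run:
```python
from h import *
import cv2
delta([.575,.0332,.119])
b=read_camera("scene")["frame"][120:240,230:410]
cv2.imwrite("pics/f1.png",cv2.resize(b,(720,480),interpolation=cv2.INTER_CUBIC))
```

```text
cm [ 7.82 -0.12 -0.04] spin 0.001 tcp [0.5743 0.032  0.1972] F [-0.5  0.1 -0.9] gap 0.0852 q [ 0.18  0.41 -0.37  1.48  0.15  1.28 -2.05] t 5.175
```

View pics/f1.png

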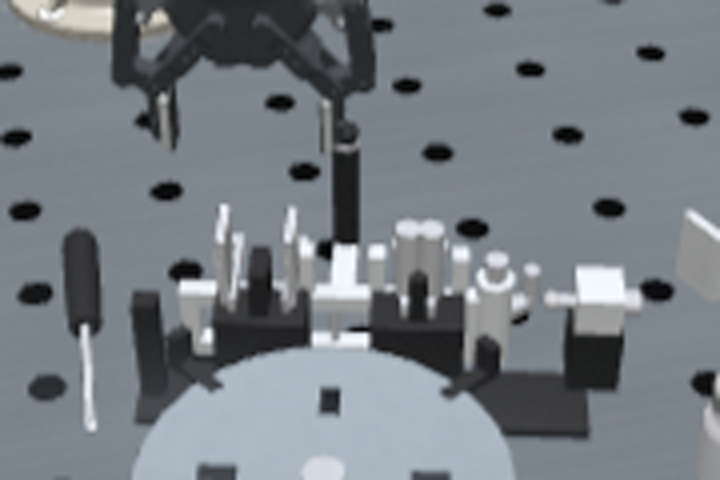

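The pins stayed squeezed at (407,235) and (432,235). The fingers at (168,120) and (325,120) are above the plates at (224,250) and (291,250). I'll go down and squeeze.

>>> {"api": "apply_moves", "payload": {"deltas": [1,3,-0.1,0,0,1,6,-0.1,0,0,1,7.9,-0.1,0,0,1,7.9,-0.1,0,0,0.5,7.9,-0.1,0,0,0.2,7.9,-0.1,0,0,0.2,7.9,-0.1,0,0,0.2,7.9,-0.1,0,0,0.2,7.9,-0.1,0,0,0.2,7.9,-0.1,0,0], "newtons": 50}}

```text
time_s: 6.48
eef_pos: [0.576, 0.0333, 0.1214]
tcp_rot: [[0.004, -0.272, -0.962], [0.0, -0.962, 0.272], [-1.0, -0.002, -0.004]]
contact_force: [-1.7, 0.6, 8.6]
finger_gap: 0.0259
```

>>> {"api": "apply_moves", "payload": {"deltas": [0.2,0,0,0,0,0.2,0,0,0,0]}}

```text
time_s: 6.72
eef_pos: [0.5761, 0.0333, 0.1214]
tcp_rot: [[0.004, -0.272, -0.962], [0.0, -0.962, 0.272], [-1.0, -0.002, -0.004]]
contact_force: [-2.4, 1.0, 9.3]
finger_gap: 0.0255
```

Run:
```python
from h import *
import cv2
delta([.575,.0332,.119])
b=read_camera("scene")["frame"][155:235,260:380]
cv2.imwrite("pics/f2.png",cv2.resize(b,(720,480),interpolation=cv2.INTER_CUBIC))
```

```text
cm [0.24 0.04 0.1 ] spin 0.001 tcp [0.5761 0.0333 0.1214] F [-2.4  1.   9.3] gap 0.0255 q [ 0.17  0.47 -0.36  1.59  0.18  1.11 -2.08] t 6.725
```

View pics/f2.png

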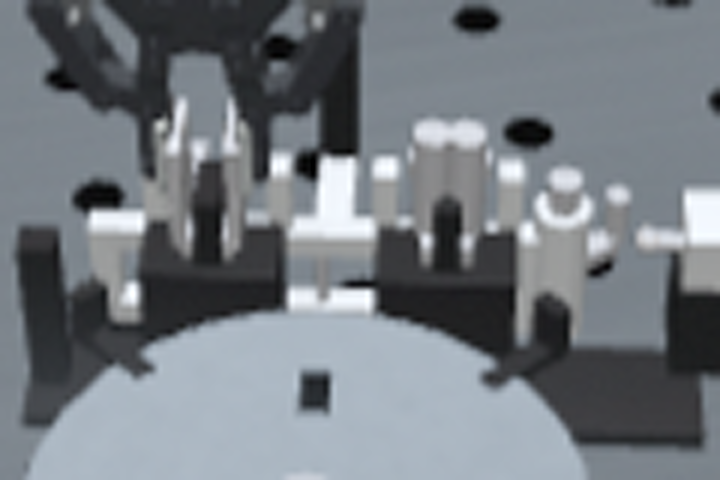

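The plates are squeezed too, at (175,190) and (232,190), with the gap at 25.5 mm as for the pins. I'll release and go to the post.

>>> {"api": "apply_moves", "payload": {"deltas": [1,0,0,0,0,1,0,0,0,0,1,0,0,0,0,1,-4,0,0,0,1,-8,0,0,0,1,-8,-2.5,4.3,0,1,-8,-5,8.6,0,1,-8,-5,8.6,0,1,-8,-5,8.6,0]}}

```text
time_s: 7.9
eef_pos: [0.5058, 0.1036, 0.1983]
tcp_rot: [[0.001, -0.272, -0.962], [-0.001, -0.962, 0.272], [-1.0, 0.001, -0.001]]
contact_force: [0.0, -0.2, -0.2]
finger_gap: 0.0854
```

Run:
```python
from h import *
import cv2
delta([.507,.104,.119])
b=read_camera("scene")["frame"][120:240,230:410]
cv2.imwrite("pics/p1.png",cv2.resize(b,(720,480),interpolation=cv2.INTER_CUBIC))
```

```text
cm [ 7.93 -0.08 -0.1 ] spin 0.001 tcp [0.5058 0.1036 0.1983] F [ 0.  -0.2 -0.2] gap 0.0854 q [ 0.09  0.29 -0.41  1.64  0.12  1.23 -2.19] t 7.9
```

View pics/p1.png

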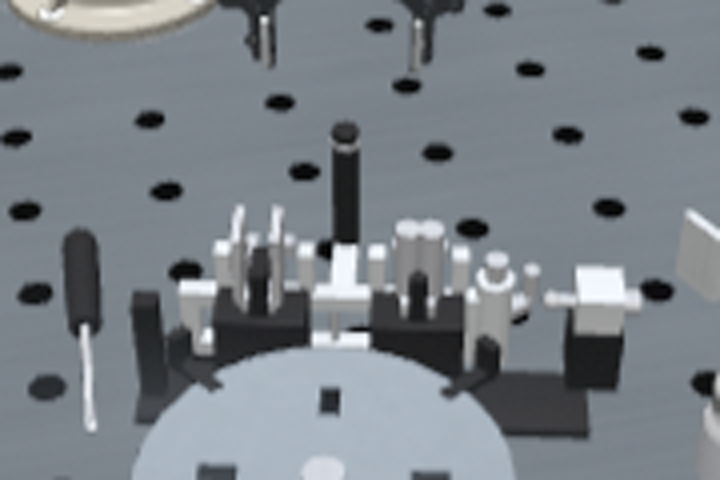

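Both catches stay squeezed: plates at (238,250) and (277,250), pins at (407,240) and (432,240). The open fingers at (265,45) and (420,45) straddle the post at (345,135). I'll go down and grip it.

>>> {"api": "apply_moves", "payload": {"deltas": [1,3,-0.1,-0.1,0,1,6,-0.1,-0.1,0,1,7.9,-0.1,-0.1,0,1,7.9,-0.1,-0.1,0,0.5,7.9,-0.1,-0.1,0,0,7.9,-0.1,-0.1,0,0,7.9,-0.1,-0.1,0,0,7.9,-0.1,-0.1,0,0,7.9,-0.1,-0.1,0,0,7.9,-0.1,-0.1,0], "newtons": 60}}

```text
time_s: 9.2
eef_pos: [0.507, 0.1047, 0.1199]
tcp_rot: [[0.001, -0.272, -0.962], [-0.0, -0.962, 0.272], [-1.0, 0.0, -0.001]]
contact_force: [-0.6, -0.4, 5.5]
finger_gap: 0.0166
```

Run:
```python
from h import *
delta([.507,.104,.119])
# arc in tool axes cm, from post
R=bot.sense()["tcp_rot"]; r=(POST-H)
for th in np.arange(0,1.46,.1):
    c,s=np.cos(th),np.sin(th); q=np.array([c*r[0]+s*r[1],-s*r[0]+c*r[1],0])
    print(th.round(2),(R.T@(q-r)*100).round(2)[1:],(H+q).round(3)[:2])
```

```text
cm [ 0.09  0.07 -0.02] spin 0.001 tcp [0.507  0.1047 0.1199] F [-0.6 -0.4  5.5] gap 0.0166 q [ 0.08  0.37 -0.4   1.75  0.16  1.05 -2.23] t 9.2
0.0 [0. 0.] [0.507 0.104]
0.1 [-0.6   0.97] [0.499 0.112]
0.2 [-1.29  1.88] [0.492 0.122]
0.3 [-2.08  2.71] [0.487 0.131]
0.4 [-2.94  3.46] [0.482 0.142]
0.5 [-3.87  4.12] [0.478 0.152]
0.6 [-4.86  4.68] [0.475 0.163]
0.7 [-5.9   5.14] [0.474 0.175]
0.8 [-6.98  5.5 ] [0.473 0.186]
0.9 [-8.1   5.74] [0.474 0.198]
1.0 [-9.23  5.88] [0.476 0.209]
1.1 [-10.37   5.89] [0.478 0.22 ]
1.2 [-11.51   5.8 ] [0.482 0.231]
1.3 [-12.63   5.59] [0.488 0.241]
1.4 [-13.73   5.27] [0.494 0.25 ]
```

>>> {"api": "apply_moves", "payload": {"deltas": [0,0,-0.6,1.0,0,0,0,-1.3,1.9,0,0,0,-2.1,2.7,0,0,0,-2.9,3.5,0,0,0,-3.9,4.1,0,0,0,-4.9,4.7,0,0,0,-5.9,5.1,0,0,0,-5.9,5.1,0], "newtons": 70}}

```text
time_s: 10.2
eef_pos: [0.4732, 0.1787, 0.1199]
tcp_rot: [[0.001, -0.268, -0.963], [0.003, -0.963, 0.268], [-1.0, -0.003, -0.0]]
contact_force: [-0.1, -0.1, 5.9]
finger_gap: 0.0164
```

>>> {"api": "apply_moves", "payload": {"deltas": [0,0,-1.1,0.4,0,0,0,-2.2,0.6,0,0,0,-3.3,0.8,0,0,0,-4.5,0.8,0,0,0,-5.6,0.7,0,0,0,-6.7,0.5,0,0,0,-7.6,0.2,0,0,0,-7.6,0.2,0,0,0,-7.6,0.2,0,0,0,-7.6,0.2,0]}}

```text
time_s: 11.45
eef_pos: [0.4919, 0.2491, 0.1199]
tcp_rot: [[-0.0, -0.272, -0.962], [-0.001, -0.962, 0.272], [-1.0, 0.001, 0.0]]
contact_force: [-1.4, -2.6, 8.8]
finger_gap: 0.0166
```

Run:
```python
from h import *
import cv2
delta([.493,.249,.12]);s=bot.sense()
v=s["eef_pos"]-H;r=POST-H
print("angle",(np.arctan2(r[1],r[0])-np.arctan2(v[1],v[0]))%(2*np.pi),"rad",np.hypot(*v[:2]),np.abs(s["qvel"]).max())
b=read_camera("scene")["frame"][120:240,230:440]
a=read_camera("top")["frame"][120:270,160:400]
cv2.imwrite("pics/g1.png",np.vstack([cv2.resize(i,(500,290),interpolation=cv2.INTER_CUBIC) for i in (a,b)]))
```

```text
cm [-0.01 -0.02 -0.11] spin 0.002 tcp [0.4919 0.2491 0.1199] F [-1.4 -2.6  8.8] gap 0.0166 q [-0.17  0.44 -0.45  1.66  0.21  1.09 -2.52] t 11.45
angle 1.382576268046809 rad 0.1147434943594166 0.001476169928666532
```

View pics/g1.png

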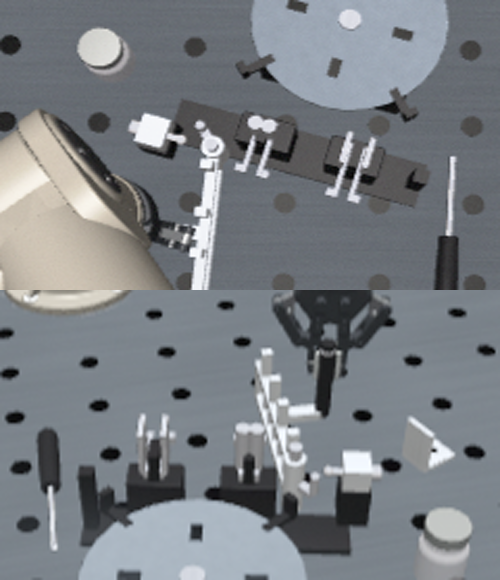

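The picture shows the gate swung wide, from (212,150) down to (203,285) in the top half. The post is between the fingers at (325,360), both catches are squeezed, and the jar, screwdriver and bracket look undisturbed. The wrist is static, so I'll hand in.

```bash
python3 -c "
from workcell import job
print(job.close_job())"
```

```text
the job is handed in; nothing more can be done
None
```

The job is handed in with the gate held open at about 1.38 rad, short of its 1.5 rad stop and past the 1.2 rad required. I squeezed the round-pin catch first, then the flat-plate catch. Then I gripped the post from above and swung the gate past its detent.

- **Gate:** The 1.38 rad comes from the tool position on the post's arc, at 114.7 mm radius against 114 mm expected. The arm was at rest after about 11.5 s.
- **Grip:** The fingers were shut on the post at 70 N.
- **Catches:** The last picture shows both still squeezed.
- **Bystanders:** The jar, screwdriver and bracket look undisturbed. I judged that by eye and did not measure it.

**Readings that disagreed:** The finger gap read about 4 mm under the 30 mm expected on both catches (25.5 mm) and 16.6 mm on the 18 mm post. I put this down to the gap reading or to pad give, because the pictures showed the tabs fully in.

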